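Clamp a box lid in the glue-up jig

ROBOT

A 6-joint arm with a two-finger parallel gripper is mounted at the origin on the work surface. World frame = base frame: x ahead of the robot, y to its left, z up, the work surface at z = 0. Lengths are in mm, angles in rad, forces in N, time in s.
With the tool pointing down it reaches from about 400 to 825 mm from the base axis. Payload 7 kg.
Tool frame: the origin (TCP) lies midway between the tips of the shut fingers; the grasp point (between the pads) lies 19 mm behind it (arm.hold_point_z is the distance from the TCP to the grasp point, in mm); z points along the fingers, x is the direction in which the jaws open and shut, and the axes are right-handed (so a half turn about z gives the same grasp; the last joint's range is limited). The gripper opens to 85 mm and grips with 20 to 120 N. Pads are 22 mm wide; open, the fingers measure 114 mm over their backs; the gripper's body (76 mm by 85 mm) begins 54 mm behind the grasp point. The pads swing forward as they close: fully open they stand 13 mm farther back than shut.
Start: joints at [1.413, 0.359, 0.012, 0, -1.224, -0.288], TCP at [291.051, 609.003, 231.302] pointing down, gripper open.
Joint ranges: [-3.07, 3.07], [-1.43, 2.12], [-1.02, 1.25], [-3.03, 1.67], [-3.05, -0], [-3.03, 3.03]. Speed limits (rad/s): [2.39, 2.39, 3.01, 3.14, 3.14, 3.14].

INTERFACE

Orientations are given as a unit quaternion [w, x, y, z].
In Python, from bench import arm, vision, order gives the robot as it stands.
- The arm moves only by the tool jog_arm, never from a script. Its argument "plan" is a list of rows, each a list of 3 entries, a list of its own where there are three numbers: the shift along the world's x, y, z in cm, then the turn about the world's z in rad, then the closure, from -1 (fully open) to 1 (shut). A call has 1 to 5 rows; each row is the pose to reach, as a shift and turn from the pose measured when the call began; what a row does not reach only later rows make up. A row lasts 1/12 s, in which the tool goes at most 41.7 mm and 7.16 degrees, less where a joint would pass 70% of its speed; a pose out of reach is approached as far as the arm can. A call with a gripper value outside its range is refused whole. The fingers move at their own pace and stop on an object; "squeeze" is the grip in N (left out, the last holds). Time passes only in rows, so rows that repeat a pose let the fingers close. It gives the time, the measured TCP pose, the force and the opening at its end, in the units of the state.
- arm.sense(): the state, without advancing time (a new reading comes with each control period).
- vision.grab_frame(name): name is "scene" or "top" or "wrist"; returns (picture, depth): 384x512x3 uint8, blue, green, red; 384x512 float32, mm along the optical axis (not along the pixel's ray), 0 where there is no reading.
- vision.camera_params(name): a dict with "mtx" (3x3 intrinsics, pixels), "k1" (the pictures are not rectified: a ray, as slopes to the right and down, at radius r is drawn at 1 + k1 r^2 times it, then the intrinsics apply), "cam_to_world" (4x4, takes a point from camera to world coordinates). Camera axes: x right, y up, looking along -z (the intrinsics and any distortion apply to the point x, -y, -z); pixel columns grow to the right and rows downward; lengths in mm; the calibration is good to about 2 mm. A picture is of the moment at which its call begins: read the wrist's pose just before it. camera_params takes no time and is no camera call; for the wrist camera it gives the pose at the moment of the call.
- order.job_done(): hands the job in, once; it reports no verdict.
Trained networks look in the newest picture that a camera, given by its name, has taken for a name from the list of things; names that differ only in an ending like _2 or _b are one class to them, and where a whole thing is asked for, a point or a joint stands for the part that bears it (a point fixed in the world has none). Each returns a list of dicts, best first, with "confidence" (0 to 1); they miss things now and then, are a little off and sometimes report something else, mostly with a low value. They report only what shows in the picture. A call takes as long as a camera call. They do not tell look-alikes from the thing itself.
- vision.find_in(camera, name): "uv" ([column, row] in pixels, amid what is visible of it).
The state is a dict: "clock": time; "joint_pos": joint angles; "joint_velocities": joint speeds; "joint_efforts": joint torques, N m; "tool_pos": TCP position; "ee_rot": TCP orientation; "wrist_force": force on the tool from outside, world axes, zero at the start; "torque": the same for the moment, N m; "finger_gap": finger opening in mm.
Only numpy, scipy, OpenCV 4.12 (cv2) and the standard library are available. Lean on these libraries where they do the work, as an engineer would, in place of code of your own. Each camera call takes 0.05 s, during which the arm holds its last target. There are 200 camera calls.

TASK

Pick up the wooden box lid by its bar grip, lay it flat on the bed of the plywood jig and press it lightly home into the corner, so that it bears on both wooden stops; then let go of it. Then push the handle of the toggle clamp down past its over-center point until it locks, without forcing it (never harder than 22 N), so that the spindle's pad holds the lid down, still home against both stops. Leave the thread cone, the cup and the jar where they stand.

Things in the scene. Friction and masses are not known exactly. Their poses are not given: they have to be found in the camera images.
- jig: Glue-up jig: plywood board 140 x 255 x 12 mm fixed to the table. Origin on its underside, z up. y runs from the lid's bed towards the clamp's handle, x towards the long stop. Bed top at z = 12 mm, free for x -70 to +40, y -130 to 0 mm. The lid is home with its origin at x 0, y -60, z 12 mm, edges parallel to the stops.
- stops: The two rigid dark wooden strips on the bed, 12 mm high, 16 mm thick; origin and axes as the jig's. Long stop: inner face at x = +40 mm, from y = -120 to -8 mm. End stop: inner face at y = 0, from x = -40 to +40 mm. Pressing the lid on each with about 5 N seats it; more than 22 N in all bruises its edge.
- lid: Loose wooden box lid, about 0.16 kg: board 80 (its x) x 120 (its y) x 14 mm (z up) with a bar grip in the middle of its top, 18 mm wide (x), 40 mm long (y), from 14 to 44 mm above the underside. Origin: centre of the underside. The same either way round. At first it lies flat on the table's leather mat (1 mm thin).
- handle_pivot (a point): Pivot of the clamp's handle (jig x 0, y 110, z 63 mm), axis along jig x. The handle is a bar with a black rubber grip 24 mm wide, 14 mm thick, 58 to 130 mm from the pivot. Clamp open: it slants up and away from the lid, 0.90 to 1.30 rad above level (it is set differently each time); pushed away from the lid and down it turns 1.06 rad to a rigid end stop, near level.
- pad: Black rubber pad, 20 mm across, on the clamp's sprung spindle; origin at the centre of its underside. Open: about 95 mm above the table over the end stop. Shut: on the lid at x 0, y -18 mm of the jig. The handle moves freely (or drops) 0.6 rad till the pad meets the lid; then the push at the grip rises to 8 N, fades at the over-center point (1.0 rad); it then snaps on 0.06 rad to its end stop.
- thread_cone: Bystander: a dark blue cone of sewing thread, 56 mm wide, 125 mm tall; origin at the centre of its foot.
- cup: Bystander: a white ceramic cup, 74 mm wide, 85 mm tall; origin at the centre of its foot.
- jar: Bystander: a small glass jar with a steel cap, 56 mm wide, 62 mm tall; origin at the centre of its foot.
Not all that is in view belongs to the job. Leave any purple or yellow look-alike of the lid alone.

How it is judged (in metres and radians):
On the way, in this order (a step that is already met when the one before it is completed fails the run):
1. the lid is pressed home against the stops, in the corner between them (x of lid in the frame of jig between -0.0015 and 0.002 m and y of lid in the frame of jig between -0.0615 and -0.058 m and z of lid in the frame of jig below 0.018 m and angle between the y axis of lid and the y axis of jig, either way round below 0.03 rad and contact force between lid and stops above 2.5 N), for 0.05 s.
2. the lid is let go and lies flat on the jig's bed, still home against both stops, with the clamp still open (x of lid in the frame of jig between -0.0015 and 0.002 m and y of lid in the frame of jig between -0.0615 and -0.058 m and z of lid in the frame of jig below 0.0135 m and angle between the y axis of lid and the y axis of jig, either way round below 0.03 rad and z of pad in the frame of jig above 0.04 m and contact force between the fingers and lid below 0.1 N), for 0.2 s.
3. the clamp is locked past its over-center point: with nothing touching its handle the pad presses on the lid (contact force between pad and lid above 15 N and contact force between each of the fingers, the arm and jig below 0.1 N), for 0.2 s.
At the end, for the whole second after the job is handed in: The clamp stays locked by itself: with the robot clear of it, the pad presses on the lid with more than 15 N. The lid lies at rest flat on the bed, within 1.5 mm of touching both stops and parallel to them within 0.03 rad (contact force between pad and lid above 15 N and x of lid in the frame of jig between -0.0015 and 0.002 m and y of lid in the frame of jig between -0.0615 and -0.058 m and z of lid in the frame of jig below 0.0135 m and angle between the y axis of lid and the y axis of jig, either way round below 0.03 rad and linear speed of lid below 0.01 m/s).
It fails at once if the lid is rammed against the stops with more than 22 N (contact force between lid and stops above 22 N).
It fails at once if the clamp or the jig is forced: the robot presses on any part of it with more than 22 N (contact force between any of the fingers, the arm and jig above 22 N).
It fails at once if the thread cone, the cup or the jar is moved by more than 15 mm (distance of any of thread_cone, cup, jar from where it was at the start of the episode above 0.015 m).
It also fails if it takes over 72 s, if anything falls off the work surface, if the arm or the gripper's body presses on something with over 40 N, if the wrist force passes 120 N, or if a joint passes its speed limit or range.

## Working session

There is one attempt and no reset: what is moved stays moved. The work goes in short steps, Python scripts to look and compute and a tool call to move; the robot and the scene stay as the last step left them, time stands still between calls to the robot, and variables do not carry over. Pictures are saved under pics/ and viewed, about 8 in all and at most 12, crops included, and the job is handed in when it is done.

Besides the shell and the picture viewer there is one more tool, called as a command line: name --argument value ..., lists and objects as JSON in quotes. jog_arm: Moves the arm, as the interface text tells. Its arguments: {"type":"object","properties":{"plan":{"type":"array"},"squeeze":{"type":"number"}},"required":["plan"]}

```bash
mkdir -p pics; cat > h.py <<'E'
import numpy as np,cv2
from bench import arm,vision,order
def ray(n,uv,P=None):
    P=P or vision.camera_params(n);K=np.array(P['mtx']);k=P['k1']
    d=np.array([(uv[0]-K[0,2])/K[0,0],(uv[1]-K[1,2])/K[1,1]]);s=d.copy()
    for _ in range(20): s=d/(1+k*(s@s))
    return s
def pt(n,uv,depth,P=None):
    P=P or vision.camera_params(n);s=ray(n,uv,P);T=np.array(P['cam_to_world'])
    return (T@np.array([s[0]*depth,-s[1]*depth,-depth,1]))[:3]
def onz(n,uv,z,P=None):
    P=P or vision.camera_params(n);T=np.array(P['cam_to_world'])
    a=T[:3,3];d=pt(n,uv,1.,P)-a
    return a+d*(z-a[2])/d[2]
def cloud(n,D,P=None):
    P=P or vision.camera_params(n);K=np.array(P['mtx']);T=np.array(P['cam_to_world'])
    h,w=D.shape;u,v=np.meshgrid(np.arange(w),np.arange(h))
    d=np.stack([(u-K[0,2])/K[0,0],(v-K[1,2])/K[1,1]],-1);s=d.copy()
    for _ in range(20): s=d/(1+P['k1']*(s**2).sum(-1,keepdims=True))
    p=np.stack([s[...,0]*D,-s[...,1]*D,-D],-1)
    return p@T[:3,:3].T+T[:3,3]
E
python3 - <<'E'
from h import *
ims=[]
for n in ['top','scene']:
    im,D=vision.grab_frame(n);np.savez(f'{n}.npz',im=im,D=D);cv2.imwrite(f'pics/{n}0.png',im)
    P=vision.camera_params(n);print(n,np.round(P['cam_to_world'],3).tolist(),P['mtx'],P['k1'])
    for t in ['lid','jig','stops','handle_pivot','pad','thread_cone','cup','jar']:
        for r in vision.find_in(n,t)[:3]:
            u,v=[int(round(x)) for x in r['uv']]
            print(t,round(r['confidence'],2),u,v,np.round(pt(n,r['uv'],float(D[v,u]))))
print(arm.sense())
E
```

```text
top [[-0.023, 0.998, -0.05, 524.736], [-1.0, -0.022, 0.006, -196.698], [0.005, 0.05, 0.999, 1195.556], [0.0, 0.0, 0.0, 1.0]] [[385.09696023   0.         255.16234734]
 [  0.         385.09696023 191.67192399]
 [  0.           0.           1.        ]] 0.016227195344506094
lid 0.96 230 269 [ 353. -123.   28.]
lid 0.76 230 116 [ 814. -133.   31.]
lid 0.75 394 199 [ 552. -620.   41.]
jig 0.64 189 207 [541.   0.  10.]
handle_pivot 0.82 186 207 [542.   9.  23.]
thread_cone 0.9 127 143 [728. 161.  99.]
cup 0.77 173 146 [734.  48.   3.]
jar 0.71 241 156 [ 688. -164.   63.]
scene [[-0.157, -0.662, 0.733, 1324.919], [0.988, -0.112, 0.11, -102.518], [0.01, 0.741, 0.671, 792.967], [0.0, 0.0, 0.0, 1.0]] [[356.95213441   0.         257.71249855]
 [  0.         356.95213441 186.08046306]
 [  0.           0.           1.        ]] -0.10948206908788731
lid 0.95 275 286 [ 844. -129.   31.]
lid 0.84 294 166 [ 352. -122.   14.]
lid 0.7 134 191 [ 568. -617.   19.]
jig 0.81 335 208 [534.  19.  13.]
jig 0.35 274 239 [ 717. -147.   54.]
stops 0.62 308 212 [576. -62.  25.]
handle_pivot 0.85 334 206 [538.  13.  27.]
thread_cone 0.77 399 260 [754. 170.  76.]
cup 0.73 347 249 [694.  51.  24.]
jar 0.89 274 236 [ 715. -149.   64.]
{'clock': 0.9, 'joint_pos': array([ 1.41306299e+00,  3.58576386e-01,  1.18782207e-02, -3.71647466e-05,
       -1.22411331e+00, -2.88139857e-01]), 'joint_velocities': array([-0.00102614, -0.00056194,  0.00064535, -0.00201621, -0.00089175,
       -0.00038686]), 'joint_efforts': array([ 1.11353867e-03, -5.82962036e+01,  2.93651569e+01,  6.94133699e+00,
       -5.20432641e-04,  2.08559911e-06]), 'tool_pos': array([291.05795439, 608.9745218 , 231.30132571]), 'ee_rot': array([-1.81327937e-05, -5.33264820e-01,  8.45948362e-01,  5.83256458e-06]), 'wrist_force': array([ 0.23872651, -0.35422773,  0.29685267]), 'torque': array([-0.01478527, -0.01326288, -0.01186549]), 'finger_gap': 85.65179436218088}
```

View pics/top0.png

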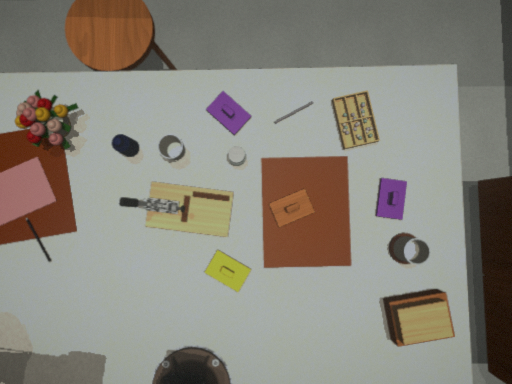

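View pics/scene0.png

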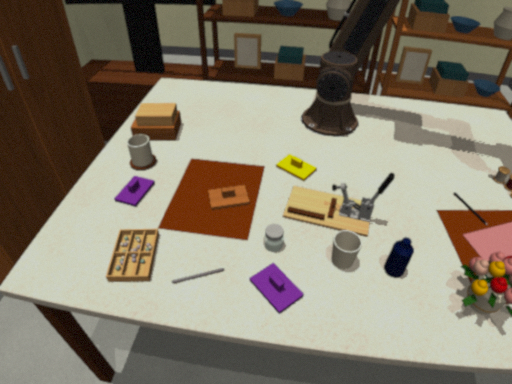

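The wanted lid is the orange-brown one on the leather mat, at top (292,208). The jig is at (189,208), with its long stop at (211,196) facing world +x and the clamp on its +y side. Next I measure both.

```bash
python3 - <<'E'
from h import *
z=np.load('top.npz');im,D=z['im'],z['D'];n='top'
big=cv2.resize(im[150:260,100:340],None,fx=3.3,fy=3.3,interpolation=cv2.INTER_CUBIC);cv2.imwrite('pics/top1.png',big)
hsv=cv2.cvtColor(im,cv2.COLOR_BGR2HSV)
for nm,uv in dict(lid=(280,210),mat=(340,240),bed=(215,220),stop=(211,196)).items(): print(nm,hsv[uv[1],uv[0]],D[uv[1],uv[0]])
def rect(nm,mask,zz):
    c,l,s,cc=cv2.connectedComponentsWithStats(mask.astype(np.uint8),connectivity=4)
    i=1+np.argmax(s[1:,4]);cs=cv2.findContours((l==i).astype(np.uint8),cv2.RETR_EXTERNAL,cv2.CHAIN_APPROX_NONE)[0][0][:,0]
    w=np.array([onz(n,p,zz)[:2] for p in cs.astype(float)],np.float32)
    r=cv2.minAreaRect(w);print(nm,s[i,4],r,cv2.boxPoints(r).round(0).tolist())
C=cloud(n,D)
sub=np.zeros(D.shape,bool);sub[180:235,262:320]=1
a,b=hsv[240,340].astype(int),hsv[210,280].astype(int)
h=hsv.astype(int)
rect('lid',sub&(h[...,2]>(a[2]+b[2])//2),15)
sub[:]=0;sub[170:245,140:240]=1
rect('jig',sub&(h[...,1]>60)&(h[...,2]>60),12)
for (x0,x1,y0,y1) in [(262,320,180,235),(115,240,180,240)]:
    q=C[y0:y1,x0:x1].reshape(-1,3);print(np.percentile(q[:,2],[1,25,50,75,99]).round(1))
E
```

```text
lid [ 13 156 150] 1182.902
mat [ 10 157 120] 1190.9425
bed [ 29  82 168] 1178.3318
stop [ 12 112  82] 1169.6041
lid 908 ((533.4742431640625, -314.57427978515625), (77.74806213378906, 117.3720932006836), 21.548858642578125) [[476.0, -274.0], [519.0, -383.0], [591.0, -355.0], [548.0, -246.0]]
jig 3307 ((535.9725341796875, -0.56451416015625), (253.07382202148438, 139.00973510742188), 81.46797943115234) [[448.0, -115.0], [586.0, -136.0], [623.0, 114.0], [486.0, 135.0]]
[-4.7 -0.5  1.7 11.7 44.5]
[ -5.1  -0.3   8.5  12.7 183.8]
```

View pics/top1.png

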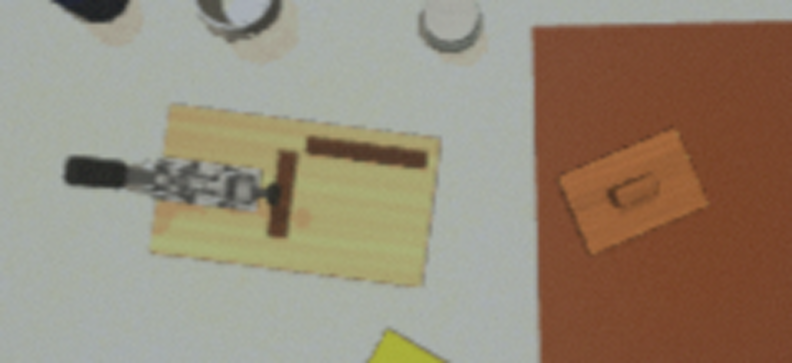

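jog_arm --plan '[[[0,-4,2],0,-1],[[0,-8,3],0,-1],[[0,-12,4],0,-1],[[0,-16,4],0,-1],[[0,-20,4],0,-1]]'

```text
clock: 1.32
tool_pos: [291.0, 407.4, 271.9]
ee_rot: [0.001, -0.533, 0.846, 0.0]
wrist_force: [0.6, -0.6, 0.5]
finger_gap: 85.4
```

jog_arm --plan '[[[1.6,-3.6,1],-0.12,-1],[[3.2,-7.2,2],-0.24,-1],[[4.8,-10.8,3],-0.36,-1],[[6.4,-14.4,4],-0.48,-1],[[8,-18,5],-0.6,-1]]'

```text
clock: 1.73
tool_pos: [371.1, 225.5, 323.0]
ee_rot: [0.001, -0.257, 0.966, 0.001]
wrist_force: [1.1, 0.2, -0.1]
finger_gap: 85.6
```

jog_arm --plan '[[[2.2,-3.4,0],-0.12,-1],[[4.4,-6.8,0],-0.24,-1],[[6.6,-10.2,0],-0.36,-1],[[8.8,-13.6,0],-0.48,-1],[[11,-17,0],-0.6,-1]]'

```text
clock: 2.15
tool_pos: [481.8, 53.5, 323.6]
ee_rot: [0.002, 0.043, 0.999, 0.001]
wrist_force: [1.0, 1.6, 0.6]
finger_gap: 84.8
```

jog_arm --plan '[[[1.5,-4,0],-0.07,-1],[[3,-8,0],-0.07,-1],[[4,-11,0],-0.07,-1],[[4,-11,0],-0.07,-1]]'

```text
clock: 2.48
tool_pos: [522.8, -61.4, 323.0]
ee_rot: [0.002, 0.08, 0.997, -0.0]
wrist_force: [0.9, 0.5, -0.1]
finger_gap: 85.6
```

```bash
python3 - <<'E'
from h import *
s=arm.sense();print(s['tool_pos'],s['ee_rot'],s['joint_velocities'].round(3))
im,D=vision.grab_frame('wrist');P=vision.camera_params('wrist')
np.savez('w1.npz',im=im,D=D,T=P['cam_to_world']);cv2.imwrite('pics/w1.png',im)
print(np.round(P['cam_to_world'],3).tolist(),P['mtx'],P['k1'])
E
```

```text
[522.75205718 -61.4391028  323.01564199] [ 1.63339015e-03  8.00397019e-02  9.96790337e-01 -5.40008989e-05] [ 0.08  -0.03  -0.035 -0.026 -0.001 -0.115]
[[-0.987, -0.154, -0.047, 510.531], [0.162, -0.947, -0.277, -129.727], [-0.002, -0.281, 0.96, 464.786], [0.0, 0.0, 0.0, 1.0]] [[265.09586064   0.         251.4800384 ]
 [  0.         265.09586064 195.00573602]
 [  0.           0.           1.        ]] 0.021493047986215423
```

View pics/w1.png

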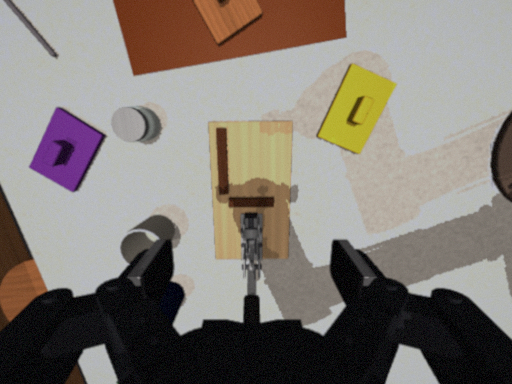

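View from the wrist: board corners near (209,121), (293,121), (289,259); long stop (222,160), end stop (251,202). I fit them numerically.

```bash
python3 - <<'E'
from h import *
z=np.load('w1.npz');im,D=z['im'],z['D'];n='wrist';P=vision.camera_params(n);P['cam_to_world']=z['T']
hsv=cv2.cvtColor(im,cv2.COLOR_BGR2HSV).astype(int)
def rect(nm,mask,zz):
    c,l,s,cc=cv2.connectedComponentsWithStats(mask.astype(np.uint8),connectivity=4)
    i=1+np.argmax(s[1:,4]);cs=cv2.findContours((l==i).astype(np.uint8),cv2.RETR_EXTERNAL,cv2.CHAIN_APPROX_NONE)[0][0][:,0]
    w=np.array([onz(n,p,zz,P)[:2] for p in cs.astype(float)],np.float32)
    r=cv2.minAreaRect(w);print(nm,s[i,4],np.round(r[0],1),np.round(r[1],1),round(r[2],2),cv2.boxPoints(r).round(1).tolist())
def box(a,b,c,d): m=np.zeros(D.shape,bool);m[b:d,a:c]=1;return m
print(hsv[160,222],hsv[150,250],hsv[202,240],hsv[125,260],hsv[110,250])
rect('long',box(212,122,236,199)&(hsv[...,2]<110),24)
rect('end',box(224,192,280,212)&(hsv[...,2]<85),24)
rect('board',box(195,112,305,270)&((hsv[...,1]>60)),12)
# front edge/side edges at subpixel via S gradient in board
S=hsv[...,1].astype(float)
C=cloud(n,D,P);q=C[130:190,240:280].reshape(-1,3);print('bed z',np.median(q[:,2]))
q=C[200:300,235:268];print('handle/top z',q[...,2].max())
m=(q[...,2]>110);pp=q[m];print(pp[np.argsort(-pp[:,2])[::max(1,len(pp)//15)]].round(0).tolist())
E
```

```text
[ 12 181  76] [ 24  86 184] [  8 151  54] [ 18 106 183] [ 34  10 183]
long 653 [570.1 -66.4] [110.9  19.1] 80.02 [[551.0999755859375, -119.30000305175781], [569.7999877929688, -122.5999984741211], [589.0, -13.399999618530273], [570.2999877929688, -10.100000381469727]]
end 430 [535.1  10.2] [18.3 76.9] 80.74 [[495.70001220703125, 7.300000190734863], [571.5999755859375, -5.099999904632568], [574.5, 13.0], [498.70001220703125, 25.399999618530273]]
board 9870 [5.338e+02 5.000e-01] [253.  139.1] 81.24 [[445.79998779296875, -114.0], [583.2000122070312, -135.10000610351562], [621.7000122070312, 114.9000015258789], [484.29998779296875, 136.10000610351562]]
bed z 11.164324515097178
handle/top z 464.7861568300782
[[511.0, -130.0, 465.0], [554.0, 125.0, 130.0], [548.0, 126.0, 128.0], [545.0, 127.0, 125.0], [545.0, 127.0, 123.0], [543.0, 32.0, 120.0], [549.0, 126.0, 119.0], [546.0, 32.0, 118.0], [547.0, 33.0, 118.0], [552.0, 125.0, 117.0], [549.0, 33.0, 116.0], [530.0, 25.0, 115.0], [539.0, 37.0, 114.0], [555.0, 124.0, 113.0], [557.0, 123.0, 111.0], [537.0, 22.0, 110.0]]
```

jog_arm --plan '[[[0,-4,0],0.12,-1],[[0,-8,0],0.24,-1],[[0,-12,0],0.36,-1],[[0,-16,0],0.48,-1],[[0,-20,0],0.54,-1]]'

```text
clock: 2.95
tool_pos: [522.2, -247.6, 323.5]
ee_rot: [0.002, -0.192, 0.981, 0.001]
wrist_force: [0.9, 0.6, -0.3]
finger_gap: 85.4
```

```bash
python3 - <<'E'
from h import *
s=arm.sense();print(s['tool_pos'],s['ee_rot'],s['joint_velocities'].round(3))
im,D=vision.grab_frame('wrist');P=vision.camera_params('wrist')
np.savez('w2.npz',im=im,D=D,T=P['cam_to_world']);cv2.imwrite('pics/w2.png',im)
E
```

```text
[ 522.15877808 -247.59495168  323.53310005] [ 1.98459622e-03 -1.92309238e-01  9.81332092e-01  7.37578283e-04] [-0.939  0.359  0.424  0.    -0.069  2.064]
```

View pics/w2.png

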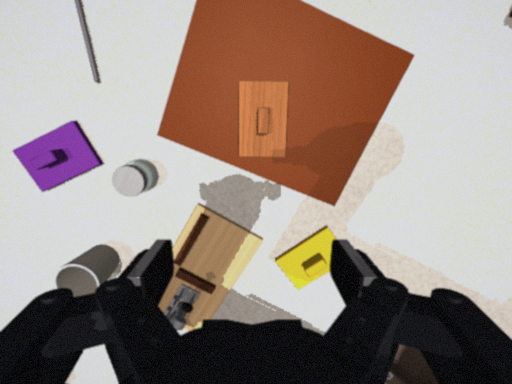

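Lid at (263,119), on the mat. I move above it and lower for a close look.

jog_arm --plan '[[[0.3,-2,-3],0,-1],[[0.6,-4,-7],0,-1],[[1.1,-6.7,-11],0,-1],[[1.1,-6.7,-14],0,-1],[[1.1,-6.7,-14],0,-1]]'

```text
clock: 3.42
tool_pos: [528.7, -319.4, 174.6]
ee_rot: [-0.004, -0.195, 0.981, 0.004]
wrist_force: [-1.5, 0.4, -1.2]
finger_gap: 85.5
```

```bash
python3 - <<'E'
from h import *
vision.grab_frame('wrist')
s=arm.sense();print(s['tool_pos'],s['ee_rot'],s['joint_velocities'].round(3))
P=vision.camera_params('wrist');im,D=vision.grab_frame('wrist')
np.savez('w3.npz',im=im,D=D,T=P['cam_to_world']);cv2.imwrite('pics/w3.png',im)
C=cloud('wrist',D,P);n='wrist'
R=s['ee_rot'];print('jaw angle',np.degrees(2*np.arctan2(R[2],R[1]))%180)
near=(abs(C[...,0]-533)<80)&(abs(C[...,1]+315)<80)&(D>0)
for nm,lo,hi in [('lidtop',10,24),('grip',36,52)]:
    m=near&(C[...,2]>lo)&(C[...,2]<hi)
    if m.sum()<10: print(nm,m.sum());continue
    m=cv2.morphologyEx(m.astype(np.uint8),cv2.MORPH_OPEN,np.ones((3,3)))
    q=C[m>0];r=cv2.minAreaRect(q[:,:2].astype(np.float32));print(nm,m.sum(),np.round(r[0],1),np.round(r[1],1),round(r[2],1),np.median(q[:,2]))
E
```

```text
[ 530.23537316 -319.74352297  178.88525277] [-0.00273428 -0.19605619  0.98058679  0.00201099] [ 0.02  -0.068  0.088  0.036 -0.049 -0.004]
jaw angle 22.612991333417284
lidtop 5929 [ 532.1 -315.1] [ 80.2 120.6] 22.0 13.238561896772751
grip 588 [ 532.2 -315.7] [17.6 39.6] 22.0 43.126633199264404
```

View pics/w3.png

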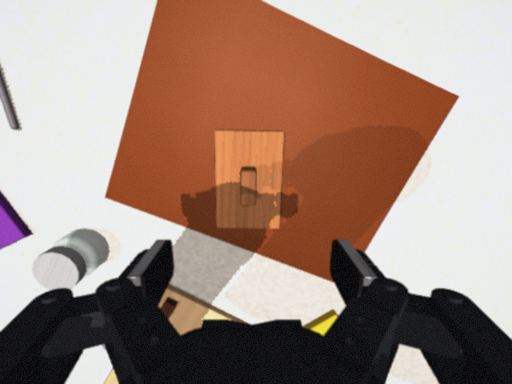

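jog_arm --plan '[[[0.2,0.4,-3],-0.01,-1],[[0.2,0.4,-6],-0.01,-1],[[0.2,0.4,-9],-0.01,-1],[[0.2,0.4,-11],-0.01,-1],[[0.2,0.4,-11],-0.01,-1]]'

```text
clock: 3.93
tool_pos: [533.9, -314.7, 71.3]
ee_rot: [-0.002, -0.192, 0.981, 0.001]
wrist_force: [-0.3, 0.3, 0.3]
finger_gap: 85.3
```

```bash
python3 - <<'E'
from h import *
s=arm.sense();R=s['ee_rot'];print(s['tool_pos'],np.degrees(2*np.arctan2(R[2],R[1]))%180,s['joint_velocities'].round(3))
z=np.load('w1.npz');im,D=z['im'],z['D'];n='wrist';P=vision.camera_params(n);P['cam_to_world']=z['T'];C=cloud(n,D,P)
X,Y,Z=C[...,0],C[...,1],C[...,2];a=np.radians(-8.65);u=(X-533.5)*np.cos(a)+(Y-2)*np.sin(a);v=-(X-533.5)*np.sin(a)+(Y-2)*np.cos(a)
def rp(nm,m):
    q=C[m];r=cv2.minAreaRect(q[:,:2].astype(np.float32));print(nm,m.sum(),np.round(r[0],1),np.round(r[1],1),round(r[2],2),'u',np.percentile(u[m],[2,50,98]).round(1),'v',np.percentile(v[m],[2,50,98]).round(1),'z',np.median(Z[m]).round(1))
rp('long',(Z>18)&(Z<30)&(abs(u-48)<18)&(v>-125)&(v<-12))
rp('end',(Z>18)&(Z<30)&(abs(v-8)<16)&(abs(u)<38))
rp('bed',(Z>7)&(Z<18)&(abs(u)<85)&(v<80)&(v>-150))
rp('pad?',(Z>60)&(Z<200)&(abs(u)<30)&(v<40)&(v>-60))
rp('handle',(Z>125)&(Z<220)&(abs(u)<30)&(v>60)&(v<200))
for lo in range(70,210,15):
    m=(Z>lo)&(Z<lo+15)&(abs(u)<30)&(v>60)&(v<220)
    if m.sum()>5: print(lo,m.sum(),np.median(u[m]).round(1),np.percentile(v[m],[5,50,95]).round(1))
E
```

```text
[ 533.85206329 -314.69740635   71.32762061] 22.180270379985302 [-0.007 -0.043  0.054  0.019 -0.074  0.001]
long 617 [571.8 -69.4] [105.3  16.2] 81.24 u [40.7 48.3 56.4] v [-115.9  -68.8  -15.5] z 23.0
end 410 [534.8  12.4] [16.  75.5] 81.07 u [-36.3  -1.2  36.8] v [ 2.7 10.1 18. ] z 23.4
bed 7781 [530.7 -22.1] [208.4 140.2] 81.34 u [-66.6  -5.9  68. ] v [-125.5  -39.5   74.4] z 11.2
pad? 291 [536.5  20. ] [40.3 20.3] 81.07 u [-9.8  0.3 10.4] v [-1.3 21.3 36.5] z 110.0
handle 433 [554.5 130.6] [14.3 24. ] 84.49 u [-10.1   1.4  12.7] v [124.1 131.  136.5] z 146.3
70 153 -0.2 [ 91.5 111.4 121.1]
85 73 1.5 [114.7 117.5 120.3]
100 75 1.5 [119.9 121.9 124.4]
115 93 -0.0 [123.5 124.8 127.3]
130 154 1.4 [125.6 128.2 131.1]
145 177 1.4 [129.9 132.5 136. ]
160 57 1.4 [133.8 135.3 136.8]
```

jog_arm --plan '[[[-0.15,-0.05,-2.5],0,-1],[[-0.15,-0.05,-4.5],0,-1],[[-0.15,-0.05,-5.2],0,-1],[[-0.15,-0.05,-5.2],0,-1],[[-0.15,-0.05,-5.2],0,-1]]'

```text
clock: 4.35
tool_pos: [534.1, -315.4, 21.8]
ee_rot: [-0.0, -0.193, 0.981, 0.0]
wrist_force: [-0.1, -0.1, 0.8]
finger_gap: 85.6
```

jog_arm --plan '[[[0,0,0],0,1],[[0,0,0],0,1],[[0,0,0],0,1],[[0,0,0],0,1],[[0,0,0],0,1]]' --squeeze 40

```text
clock: 4.77
tool_pos: [534.3, -315.4, 22.2]
ee_rot: [-0.0, -0.193, 0.981, 0.0]
wrist_force: [-0.0, -0.7, 0.2]
finger_gap: 25.4
```

jog_arm --plan '[[[0,0,0],0,1],[[0,0,0],0,1],[[0,0,0],0,1],[[0,0,0],0,1],[[0,0,0],0,1]]'

```text
clock: 5.18
tool_pos: [534.3, -315.5, 22.4]
ee_rot: [-0.0, -0.193, 0.981, -0.0]
wrist_force: [-0.7, 0.8, 3.3]
finger_gap: 17.3
```

jog_arm --plan '[[[0,0,2],0,1],[[0,0,4],0,1],[[0,0,6],0,1],[[0,0,7],0,1],[[0,0,7],0,1]]' --squeeze 70

```text
clock: 5.6
tool_pos: [535.6, -315.9, 94.6]
ee_rot: [0.002, -0.193, 0.981, -0.001]
wrist_force: [0.6, 0.3, -1.8]
finger_gap: 16.5
```

jog_arm --plan '[[[0,4,0],-0.11,1],[[0,8,0],-0.22,1],[[0,12,0],-0.33,1],[[0,16,0],-0.44,1],[[0,18,0],-0.54,1]]'

```text
clock: 6.02
tool_pos: [534.5, -132.9, 93.2]
ee_rot: [0.0, 0.078, 0.997, -0.001]
wrist_force: [-0.7, -0.3, -1.4]
finger_gap: 16.5
```

```bash
python3 - <<'E'
from h import *
for _ in range(6): vision.camera_params('wrist'); 
vision.grab_frame('wrist');vision.grab_frame('wrist')
s=arm.sense();R=s['ee_rot'];print(s['tool_pos'],(np.degrees(2*np.arctan2(R[2],R[1]))+90)%180-90,s['joint_velocities'].round(3),s['wrist_force'],s['torque'])
P=vision.camera_params('wrist');im,D=vision.grab_frame('wrist')
np.savez('w4.npz',im=im,D=D,T=P['cam_to_world']);cv2.imwrite('pics/w4.png',im)
E
```

```text
[ 534.99170673 -132.90936544   93.39836871] -8.74690151422783 [-0.055  0.015  0.02   0.009 -0.006  0.189] [ 0.37847933 -0.75939653 -0.50172294] [-0.05559987 -0.02624261  0.01815623]
```

View pics/w4.png

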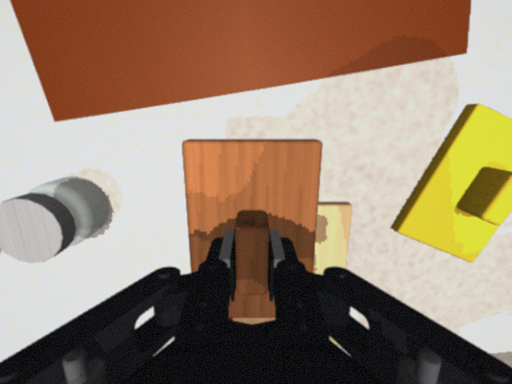

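```bash
python3 - <<'E'
from h import *
z=np.load('w4.npz');im,D=z['im'],z['D'];n='wrist';P=vision.camera_params(n);P['cam_to_world']=z['T'];C=cloud(n,D,P)
X,Y,Z=C[...,0],C[...,1],C[...,2];a=np.radians(-8.75);t=(535,-132.9);u=(X-t[0])*np.cos(a)+(Y-t[1])*np.sin(a);v=-(X-t[0])*np.sin(a)+(Y-t[1])*np.cos(a)
m=(Z>75)&(Z<95)&(abs(u)<60)&(v>-80)&(v<-25)&(D>0)
m=cv2.morphologyEx(m.astype(np.uint8),cv2.MORPH_OPEN,np.ones((3,3)))>0
print(m.sum(),'u',u[m].min(),u[m].max(),'v',v[m].min(),v[m].max())
A=np.c_[u[m],v[m],np.ones(m.sum())];print('plane z=au+bv+c',np.linalg.lstsq(A,Z[m],rcond=None)[0])
rows=range(150,230,8)
ed=[]
for r in rows:
    k=np.where(m[r])[0]; ed.append((v[r,k].mean(),u[r,k].max(),u[r,k].min()))
ed=np.array(ed);print('side slopes',np.polyfit(ed[:,0],ed[:,1],1),np.polyfit(ed[:,0],ed[:,2],1))
b=(Z>5)&(Z<18)&(u<-35)&(u>-110)&(v>0-60)&(D>0)
b&=np.arange(D.shape[0])[:,None]<262
b&=cv2.cvtColor(im,cv2.COLOR_BGR2HSV)[...,1]>60
print('board',b.sum(),'umin',np.percentile(u[b],[1,5]),'vmin',np.percentile(v[b],[1,5]),np.median(Z[b]))
E
```

```text
8086 u -40.05184225833205 40.02438858110945 v -59.20380683539712 -25.003723431746284
plane z=au+bv+c [1.28411689e-03 2.33672335e-02 8.51542240e+01]<stdin>:11: RuntimeWarning: Mean of empty slice.
  ret = ret.dtype.type(ret / rcount)
Traceback (most recent call last):
ValueError: zero-size array to reduction operation maximum which has no identity
```

jog_arm --plan '[[[-1.0,3,0],0,1],[[-1.9,6,0],0,1],[[-1.9,6.8,-1],0,1],[[-1.9,6.8,-3],0,1],[[-1.9,6.8,-4],0,1]]'

```text
clock: 6.58
tool_pos: [515.0, -66.4, 51.4]
ee_rot: [-0.0, 0.074, 0.997, -0.001]
wrist_force: [-0.9, -0.5, -2.0]
finger_gap: 16.3
```

jog_arm --plan '[[[0,0,0],0,1],[[0,0,-0.5],0,1],[[0,0,-1],0,1],[[0,0,-1],0,1]]'

```text
clock: 6.92
tool_pos: [514.7, -67.0, 40.6]
ee_rot: [-0.001, 0.074, 0.997, -0.002]
wrist_force: [0.5, -0.4, -0.9]
finger_gap: 16.6
```

```bash
cat > s.py <<'E'
from h import *
s=arm.sense();R=s['ee_rot'];p=s['tool_pos']
a=np.radians(-8.8);o=np.array([534.2,4.1]);d=p[:2]-o
print('clk',s['clock'],p.round(1),'yaw',((np.degrees(2*np.arctan2(R[2],R[1]))+90)%180-90).round(2),'jig uv',round(d[0]*np.cos(a)+d[1]*np.sin(a),1),round(-d[0]*np.sin(a)+d[1]*np.cos(a),1),'F',s['wrist_force'].round(1),'T',s['torque'].round(2),s['finger_gap'].round(1))
E
python3 s.py
```

```text
Traceback (most recent call last):
  File "s.py", line 4, in <module>
    print('clk',s['clock'],p.round(1),'yaw',((np.degrees(2*np.arctan2(R[2],R[1]))+90)%180-90).round(2),'jig uv',round(d[0]*np.cos(a)+d[1]*np.sin(a),1),round(-d[0]*np.sin(a)+d[1]*np.cos(a),1),'F',s['wrist_force'].round(1),'T',s['torque'].round(2),s['finger_gap'].round(1))
                                                                                                                                                                                                                                                      ^^^^^^^^^^^^^^^^^^^^^
AttributeError: 'float' object has no attribute 'round'
```

jog_arm --plan '[[[0,0,-0.2],-0.005,1],[[0,0,-0.4],-0.005,1],[[0,0,-0.6],-0.005,1],[[0,0,-0.6],-0.005,1]]'

```text
clock: 7.25
tool_pos: [515.0, -67.0, 34.6]
ee_rot: [-0.001, 0.077, 0.997, -0.001]
wrist_force: [0.4, -0.2, -0.5]
finger_gap: 16.7
```

```bash
sed -i "s/,s\['finger_gap'\].round(1)//" s.py; python3 s.py
```

```text
clk 7.25 [515.  -67.   34.6] yaw -8.78 jig uv -8.1 -73.2 F [ 0.4 -0.2 -0.5] T [ 0.03 -0.08  0.01]
```

jog_arm --plan '[[[0.2,0.3,-0.05],0,1],[[0.4,0.55,-0.1],0,1],[[0.63,0.81,-0.1],0,1],[[0.63,0.81,-0.1],0,1]]'

```text
clock: 7.58
tool_pos: [522.0, -58.8, 34.4]
ee_rot: [-0.0, 0.076, 0.997, -0.002]
wrist_force: [-1.6, -1.6, 5.7]
finger_gap: 16.5
```

```bash
python3 s.py
```

```text
clk 7.5833 [522.  -58.8  34.4] yaw -8.74 jig uv -2.5 -64.0 F [-1.6 -1.6  5.7] T [-0.26  0.48  0.01]
```

jog_arm --plan '[[[0.03,0.15,0],0,1],[[0.03,0.2,0],0,1],[[0.03,0.2,0],0,1]]'

```text
clock: 7.83
tool_pos: [522.2, -57.8, 34.8]
ee_rot: [-0.0, 0.076, 0.997, -0.003]
wrist_force: [-0.2, -11.3, 2.4]
finger_gap: 16.5
```

```bash
python3 s.py
```

```text
clk 7.8333 [522.2 -57.8  34.8] yaw -8.7 jig uv -2.3 -63.0 F [ -0.2 -11.3   2.4] T [-3.7  -0.25  0.06]
```

jog_arm --plan '[[[0.08,0.0,0],0,1],[[0.15,0.01,0],0,1],[[0.15,0.01,0],0,1]]'

```text
clock: 8.08
tool_pos: [523.3, -58.1, 34.8]
ee_rot: [-0.001, 0.076, 0.997, -0.003]
wrist_force: [-0.7, -4.9, 1.8]
finger_gap: 16.7
```

```bash
python3 s.py
```

```text
clk 8.0833 [523.3 -58.1  34.8] yaw -8.69 jig uv -1.3 -63.1 F [-0.7 -4.9  1.8] T [-1.86  0.57  0.05]
```

jog_arm --plan '[[[0.08,0.02,0],0,1],[[0.15,0.02,0],0,1],[[0.15,0.02,0],0,1]]'

```text
clock: 8.33
tool_pos: [523.5, -58.2, 34.7]
ee_rot: [-0.002, 0.076, 0.997, -0.003]
wrist_force: [-3.1, -4.3, 4.7]
finger_gap: 16.5
```

```bash
python3 s.py
```

```text
clk 8.3333 [523.5 -58.2  34.7] yaw -8.69 jig uv -1.0 -63.2 F [-3.1 -4.3  4.7] T [-1.2   1.63  0.16]
```

jog_arm --plan '[[[0.1,0.02,0.03],0,1],[[0.2,0.03,0.03],0,1],[[0.2,0.03,0.03],0,1]]'

```text
clock: 8.58
tool_pos: [524.2, -58.2, 34.8]
ee_rot: [-0.004, 0.076, 0.997, -0.004]
wrist_force: [-5.9, -4.4, 5.0]
finger_gap: 16.5
```

```bash
python3 s.py
```

```text
clk 8.5833 [524.2 -58.2  34.8] yaw -8.69 jig uv -0.4 -63.1 F [-5.9 -4.4  5. ] T [-1.32  1.91  0.18]
```

jog_arm --plan '[[[0.12,0.03,0.03],0,1],[[0.23,0.03,0.03],0,1],[[0.23,0.03,0.03],0,1],[[0.23,0.03,0.03],0,1]]'

```text
clock: 8.92
tool_pos: [525.1, -58.4, 35.0]
ee_rot: [-0.005, 0.076, 0.997, -0.004]
wrist_force: [-5.6, -4.4, 4.7]
finger_gap: 16.4
```

```bash
python3 s.py; python3 - <<'E'
from h import *
P=vision.camera_params('wrist');im,D=vision.grab_frame('wrist')
np.savez('w5.npz',im=im,D=D,T=P['cam_to_world']);cv2.imwrite('pics/w5.png',im)
E
```

```text
clk 8.9167 [525.1 -58.4  35. ] yaw -8.7 jig uv 0.5 -63.1 F [-5.6 -4.4  4.7] T [-1.35  1.86  0.15]
```

View pics/w5.png

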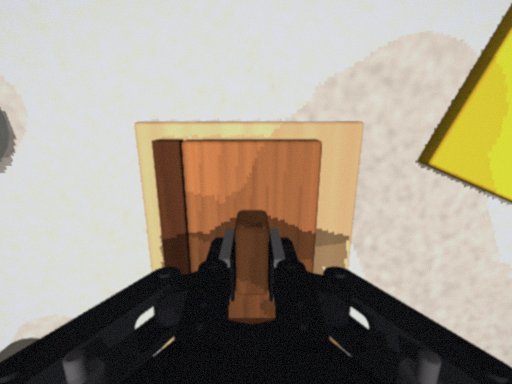

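The lid's left edge and the long stop's inner edge are both near column 184. The strip spans 153–184, which leaves a gap of up to 2 mm, so I keep pushing.

jog_arm --plan '[[[0.12,0.0,0.05],0,1],[[0.22,0.0,0.05],0,1],[[0.22,0.0,0.05],0,1],[[0.22,0.0,0.05],0,1]]'

```text
clock: 9.3
tool_pos: [526.4, -58.6, 35.2]
ee_rot: [-0.006, 0.076, 0.997, -0.004]
wrist_force: [-4.8, -2.9, 2.9]
finger_gap: 16.8
```

```bash
python3 s.py
```

```text
clk 9.3 [526.4 -58.6  35.2] yaw -8.71 jig uv 1.8 -63.1 F [-4.8 -2.9  2.9] T [-1.03  1.58  0.2 ]
```

```bash
cat > gap.py <<'E'
from h import *
import sys
P=vision.camera_params('wrist');im,D=vision.grab_frame('wrist');n='wrist';cv2.imwrite('pics/g.png',im)
C=cloud(n,D,P);g=im.astype(int).sum(2)
np.savez('g.npz',im=im,D=D,T=P['cam_to_world'])
a=np.radians(-8.75);o=np.array([534.2,4.1])
def uv(p): d=p[:2]-o;return d[0]*np.cos(a)+d[1]*np.sin(a),-d[0]*np.sin(a)+d[1]*np.cos(a)
for r in range(155,225,10):
    row=cv2.GaussianBlur(im,(1,3),0)[r].astype(int);s=row[:,2]-0*row[:,0]
    print(r,[int(x) for x in s[140:200]],'lidR',[int(x) for x in s[312:330]]) if r in(165,205) else None
    Zr=C[r,140:200,2];
    if r in(165,205): print(Zr.round(0).astype(int).tolist())
E
python3 gap.py; python3 - <<'E'
import cv2
im=cv2.imread('pics/g.png')[110:250,125:375]
cv2.imwrite('pics/g_z.png',cv2.resize(im,None,fx=3.2,fy=3.2,interpolation=cv2.INTER_CUBIC))
E
```

```text
165 [218, 215, 215, 219, 220, 219, 219, 219, 220, 219, 220, 220, 220, 220, 220, 209, 173, 113, 97, 100, 97, 94, 96, 94, 92, 91, 91, 94, 94, 94, 95, 97, 95, 97, 95, 97, 98, 97, 96, 98, 98, 96, 94, 118, 159, 179, 194, 201, 207, 210, 213, 215, 212, 208, 208, 211, 210, 209, 203, 192] lidR [180, 185, 183, 178, 176, 172, 166, 148, 158, 204, 217, 218, 219, 219, 220, 219, 219, 220]
[-1, 0, 11, 12, 11, 11, 11, 12, 12, 12, 12, 11, 11, 11, 10, 11, 11, 23, 23, 23, 24, 22, 23, 23, 22, 23, 24, 24, 23, 24, 23, 24, 23, 22, 24, 23, 24, 24, 22, 22, 23, 23, 24, 25, 26, 25, 27, 26, 26, 27, 26, 27, 26, 26, 26, 26, 26, 25, 26, 26]
205 [220, 219, 221, 220, 218, 212, 209, 215, 220, 220, 219, 219, 220, 220, 218, 219, 220, 219, 219, 210, 175, 116, 96, 101, 102, 104, 102, 98, 92, 89, 89, 91, 92, 91, 92, 93, 90, 96, 95, 95, 97, 97, 96, 93, 84, 82, 103, 140, 158, 169, 179, 185, 187, 189, 187, 182, 178, 180, 182, 182] lidR [180, 178, 177, 172, 153, 165, 207, 220, 219, 219, 218, 219, 217, 219, 219, 219, 218, 219]
[-1, 0, -1, -1, -1, -2, -1, 11, 11, 12, 11, 11, 12, 10, 11, 10, 14, 11, 11, 11, 12, 23, 23, 23, 23, 24, 22, 22, 23, 23, 22, 24, 24, 23, 24, 22, 24, 23, 24, 24, 23, 23, 23, 23, 23, 23, 25, 26, 26, 27, 26, 26, 25, 26, 26, 26, 26, 26, 26, 25]
```

View pics/g_z.png

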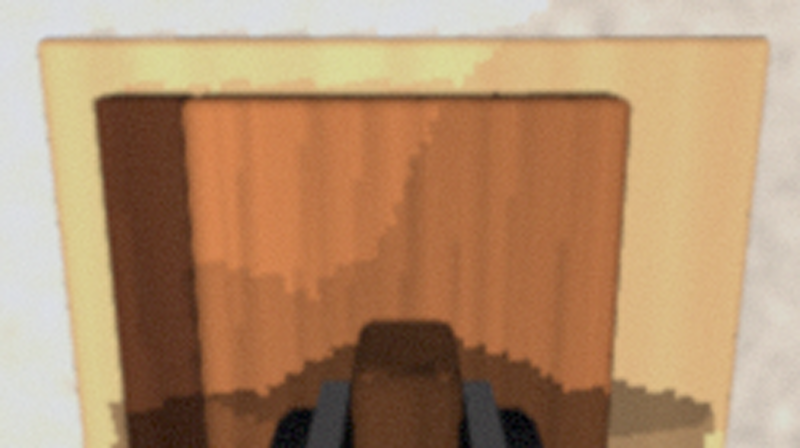

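The gap at the long stop has closed: the stop now reads about 26 px, which is close to 16 mm. One more firm but light push on both stops should confirm the contact.

jog_arm --plan '[[[0.08,0.05,0.0],0,1],[[0.15,0.06,0.0],0,1],[[0.15,0.06,0.0],0,1],[[0.15,0.06,0.0],0,1]]'

```text
clock: 9.68
tool_pos: [526.4, -58.5, 35.2]
ee_rot: [-0.007, 0.076, 0.997, -0.005]
wrist_force: [-7.1, -5.4, 7.0]
finger_gap: 16.7
```

```bash
python3 s.py
```

```text
clk 9.6833 [526.4 -58.5  35.2] yaw -8.71 jig uv 1.9 -63.1 F [-7.1 -5.4  7. ] T [-1.66  2.28  0.18]
```

jog_arm --plan '[[[0.03,0.03,0.03],0,1],[[0.03,0.03,0.03],0,1],[[0.03,0.03,0.03],0,1]]'

```text
clock: 9.93
tool_pos: [526.4, -58.4, 35.4]
ee_rot: [-0.008, 0.076, 0.997, -0.005]
wrist_force: [-3.5, -4.4, 3.1]
finger_gap: 16.5
```

```bash
python3 s.py
```

```text
clk 9.9333 [526.4 -58.4  35.4] yaw -8.71 jig uv 1.9 -63.0 F [-3.5 -4.4  3.1] T [-1.56  1.08  0.13]
```

jog_arm --plan '[[[0,0,0],0,0.5],[[0,0,0],0,0],[[0,0,0],0,-0.5],[[0,0,0],0,-1],[[0,0,0],0,-1]]'

```text
clock: 10.35
tool_pos: [526.8, -58.2, 35.5]
ee_rot: [-0.007, 0.076, 0.997, -0.005]
wrist_force: [-1.0, -0.3, 0.3]
finger_gap: 68.5
```

jog_arm --plan '[[[-0.1,0,0.3],0,-1],[[-0.1,0,1],0,-1],[[-0.1,0,2],0,-1],[[-0.1,-0.5,4],0,-1],[[-0.1,-1,7],0,-1]]'

```text
clock: 10.77
tool_pos: [524.4, -68.3, 105.3]
ee_rot: [-0.009, 0.076, 0.997, -0.005]
wrist_force: [0.7, 1.2, 0.3]
finger_gap: 85.4
```

jog_arm --plan '[[[0,-1,3],0,-1],[[0,-2,6],0,-1],[[0,-2,6],0,-1],[[0,-2,6],0,-1]]'

```text
clock: 11.1
tool_pos: [525.7, -88.6, 168.4]
ee_rot: [-0.006, 0.076, 0.997, -0.005]
wrist_force: [-0.4, -0.2, -1.3]
finger_gap: 85.3
```

```bash
python3 s.py; python3 - <<'E'
from h import *
P=vision.camera_params('wrist');im,D=vision.grab_frame('wrist');n='wrist';C=cloud(n,D,P)
np.savez('w6.npz',im=im,D=D,T=P['cam_to_world'])
cv2.imwrite('pics/w6.png',im)
X,Y,Z=C[...,0],C[...,1],C[...,2];a=np.radians(-8.75);o=(534.2,4.1);u=(X-o[0])*np.cos(a)+(Y-o[1])*np.sin(a);v=-(X-o[0])*np.sin(a)+(Y-o[1])*np.cos(a)
hue=cv2.cvtColor(im,cv2.COLOR_BGR2HSV)
def rp(nm,m):
    m=cv2.morphologyEx(m.astype(np.uint8),cv2.MORPH_OPEN,np.ones((3,3)))>0
    q=C[m];r=cv2.minAreaRect(q[:,:2].astype(np.float32));print(nm,m.sum(),np.round(r[0],1),np.round(r[1],1),round(r[2],2),'u',np.percentile(u[m],[1,99]).round(1),'v',np.percentile(v[m],[1,99]).round(1),'z',np.median(Z[m]).round(1))
k=hue[...,2]
lid=(Z>21)&(Z<32)&(k>105)&(abs(u)<60)&(v>-140)&(v<10)
rp('lid',lid)
st=(Z>18)&(Z<28)&(k<=105)&(u>30)&(u<70)&(v>-130)&(v<0);rp('long',st)
st=(Z>18)&(Z<28)&(k<=105)&(abs(u)<36)&(v>-5)&(v<28);rp('end',st)
E
```

```text
clk 11.1 [525.7 -88.6 168.4] yaw -8.73 jig uv 5.8 -92.9 F [-0.4 -0.2 -1.3] T [ 0.05 -0.   -0.02]
lid 3810 [525.9 -58.8] [118.1  79.6] 81.18 u [-37.1  40.1] v [-121.4   -9.7] z 25.3
long 1362 [572.7 -63.3] [123.7  24.3] 86.29 u [38.5 56.8] v [-121.5   -4.1] z 23.3
end 736 [534.7   8.9] [19.3 71.1] 81.67 u [-35.2  35. ] v [-4.6 13.9] z 23.4
```

View pics/w6.png

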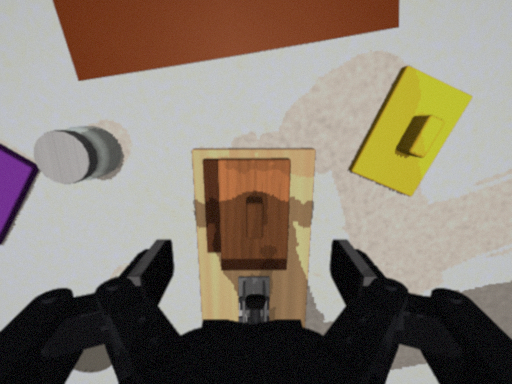

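```bash
python3 - <<'E'
from h import *
z=np.load('w6.npz');im,D=z['im'],z['D'];P=vision.camera_params('wrist');P['cam_to_world']=z['T'];n='wrist'
r=im[...,2].astype(int)
for row in (175,205,235): print('row',row,r[row-1:row+2,200:232].mean(0).astype(int).tolist(),r[row-1:row+2,280:300].mean(0).astype(int).tolist())
for c in (235,275): print('col',c,r[150:166,c-1:c+2].mean(1).astype(int).tolist(),r[250:276,c-1:c+2].mean(1).astype(int).tolist())
E
```

```text
row 175 [193, 193, 180, 136, 92, 85, 83, 80, 78, 83, 84, 83, 83, 83, 84, 83, 81, 89, 139, 166, 179, 187, 187, 186, 184, 181, 173, 170, 173, 181, 184, 181] [174, 171, 172, 173, 171, 170, 172, 165, 155, 138, 155, 186, 193, 193, 194, 190, 192, 191, 192, 193]
row 205 [139, 135, 137, 135, 121, 79, 54, 52, 55, 52, 52, 49, 45, 48, 48, 48, 51, 52, 57, 87, 102, 113, 116, 118, 113, 106, 107, 104, 108, 111, 113, 113] [102, 106, 110, 108, 111, 112, 111, 106, 98, 113, 138, 143, 144, 141, 141, 141, 144, 143, 145, 148]
row 235 [192, 191, 193, 193, 192, 179, 132, 93, 87, 90, 88, 85, 86, 78, 59, 47, 49, 49, 51, 56, 72, 102, 112, 119, 113, 110, 103, 104, 111, 111, 111, 109] [104, 105, 107, 110, 109, 111, 108, 100, 112, 135, 141, 142, 140, 140, 142, 152, 183, 191, 192, 194]
col 235 [181, 190, 192, 192, 191, 192, 190, 170, 128, 105, 129, 151, 158, 156, 156, 156] [104, 104, 102, 103, 105, 102, 104, 102, 90, 68, 59, 56, 57, 54, 56, 55, 55, 54, 54, 68, 105, 131, 137, 136, 137, 134]
col 275 [183, 192, 192, 192, 191, 194, 189, 159, 110, 100, 128, 143, 150, 152, 151, 146] [83, 84, 86, 91, 99, 103, 104, 99, 85, 63, 53, 49, 45, 44, 44, 45, 39, 41, 45, 72, 107, 135, 138, 137, 138, 138]
```

The lid is released and home: the stop strips read 14.6 px and 14.0 px, so the gap is at most 0.5 mm. Next is the clamp. I close the fingers and move to the lid side of the handle, above the mechanism.

jog_arm --plan '[[[0,0,3.5],0,1],[[0,1,7],0,1],[[0.5,4,9],0,1],[[1,8,9],0,1],[[1.5,12,9],0,1]]' --squeeze 40

```text
clock: 11.57
tool_pos: [539.8, 32.8, 257.8]
ee_rot: [-0.007, 0.077, 0.997, -0.004]
wrist_force: [0.8, 0.1, -1.0]
finger_gap: 25.7
```

jog_arm --plan '[[[0.5,3,0],0,1],[[0.9,5.5,0],0,1],[[0.9,6.4,-2],0,1],[[0.9,6.4,-4],0,1],[[0.9,6.4,-4],0,1]]'

```text
clock: 11.98
tool_pos: [545.9, 97.2, 213.0]
ee_rot: [-0.011, 0.076, 0.997, -0.006]
wrist_force: [-1.3, -1.1, -0.4]
finger_gap: -0.2
```

```bash
sed -i 's/-8.8);o=np.array(\[534.2,4.1\])/-8.75);o=np.array([535.2,1.6])/' s.py; python3 s.py; python3 - <<'E'
from h import *
im,D=vision.grab_frame('scene');P=vision.camera_params('scene');C=cloud('scene',D,P)
X,Y,Z=C[...,0],C[...,1],C[...,2];a=np.radians(-8.75);o=(535.2,1.6);u=(X-o[0])*np.cos(a)+(Y-o[1])*np.sin(a);v=-(X-o[0])*np.sin(a)+(Y-o[1])*np.cos(a)
k=im.max(2)
for lo in range(85,200,15):
    m=(Z>lo)&(Z<lo+15)&(abs(u)<22)&(v>100)&(v<180)&(D>0)
    if m.sum()>3: print(lo,m.sum(),np.median(u[m]).round(1),np.percentile(v[m],[5,50,95]).round(1),k[m].mean())
cv2.imwrite('pics/sc2.png',cv2.resize(im[120:280,230:440],None,fx=3.5,fy=3.5,interpolation=cv2.INTER_CUBIC))
E
```

```text
clk 11.9833 [545.9  97.2 213. ] yaw -8.77 jig uv -3.9 96.1 F [-1.3 -1.1 -0.4] T [-0.06  0.15 -0.03]
85 21 5.9 [112.1 115.8 122.4] 101.19047619047619
100 17 5.1 [117.1 120.9 127.3] 104.52941176470588
115 15 7.8 [122.7 125.3 131.9] 65.53333333333333
130 28 10.4 [124.4 128.7 136.8] 51.32142857142857
145 28 11.7 [128.4 132.7 140.3] 50.357142857142854
160 36 11.3 [131.4 136.8 145.8] 58.94444444444444
175 49 6.8 [137.2 143.5 152.3] 48.40816326530612
```

View pics/sc2.png

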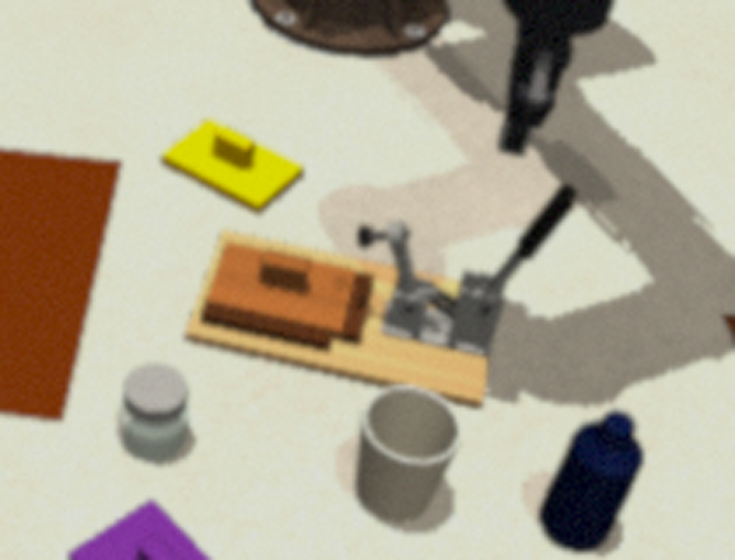

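The lid sits in the corner and the handle stands up with its grip at (548,222); the shut fingers are above and behind it. I lower them to the lid side of the grip.

jog_arm --plan '[[[0.4,0,-2],0,1],[[0.4,-0.1,-4],0,1],[[0.4,-0.1,-5.7],0,1],[[0.4,-0.1,-5.7],0,1],[[0.4,-0.1,-5.7],0,1]]'

```text
clock: 12.45
tool_pos: [551.0, 95.1, 158.7]
ee_rot: [-0.01, 0.077, 0.997, -0.006]
wrist_force: [0.1, 0.0, 0.7]
finger_gap: 0.1
```

```bash
python3 s.py
```

```text
clk 12.45 [551.   95.1 158.7] yaw -8.8 jig uv 1.4 94.8 F [0.1 0.  0.7] T [ 0.07 -0.12 -0.01]
```

jog_arm --plan '[[[0.0,0.5,-0.05],0,1],[[0.1,1.0,-0.1],0,1],[[0.1,1.4,-0.1],0,1],[[0.2,1.8,-0.2],0,1],[[0.2,2.2,-0.2],0,1]]'

```text
clock: 12.87
tool_pos: [553.3, 117.8, 157.1]
ee_rot: [-0.009, 0.077, 0.997, -0.006]
wrist_force: [0.7, 0.6, 0.2]
finger_gap: 0.0
```

jog_arm --plan '[[[0.1,0.4,-0.1],0,1],[[0.1,0.8,-0.2],0,1],[[0.2,1.2,-0.3],0,1],[[0.2,1.6,-0.4],0,1],[[0.3,2.0,-0.6],0,1]]'

```text
clock: 13.28
tool_pos: [556.3, 138.2, 151.2]
ee_rot: [-0.009, 0.077, 0.997, -0.006]
wrist_force: [-0.5, -0.2, 1.0]
finger_gap: -0.3
```

```bash
python3 s.py
```

```text
clk 13.2833 [556.3 138.2 151.2] yaw -8.78 jig uv 0.1 138.2 F [-0.5 -0.2  1. ] T [-0.24  0.15  0.02]
```

jog_arm --plan '[[[0.1,0.7,-0.4],0,1],[[0.2,1.4,-0.9],0,1],[[0.3,2.1,-1.4],0,1],[[0.4,2.5,-1.8],0,1],[[0.4,2.9,-2.1],0,1]]'

```text
clock: 13.7
tool_pos: [560.2, 167.8, 129.1]
ee_rot: [-0.01, 0.076, 0.997, -0.007]
wrist_force: [-0.8, 0.1, -0.7]
finger_gap: 0.1
```

```bash
python3 s.py
```

```text
clk 13.7 [560.2 167.8 129.1] yaw -8.76 jig uv -0.6 168.1 F [-0.8  0.1 -0.7] T [ 0.04 -0.08 -0.01]
```

jog_arm --plan '[[[0.05,0.3,-0.4],0,1],[[0.1,0.6,-0.8],0,1],[[0.15,0.9,-1.2],0,1],[[0.2,1.1,-1.45],0,1],[[0.2,1.1,-1.45],0,1]]'

```text
clock: 14.12
tool_pos: [562.3, 178.7, 114.8]
ee_rot: [-0.01, 0.076, 0.997, -0.007]
wrist_force: [-1.9, -2.3, 7.0]
finger_gap: 0.1
```

```bash
python3 s.py
```

```text
clk 14.1167 [562.3 178.7 114.8] yaw -8.74 jig uv -0.2 179.2 F [-1.9 -2.3  7. ] T [-0.8   0.59  0.04]
```

jog_arm --plan '[[[0.02,0.13,-0.25],0,1],[[0.04,0.26,-0.5],0,1],[[0.06,0.4,-0.75],0,1],[[0.08,0.53,-1.0],0,1],[[0.08,0.53,-1.0],0,1]]'

```text
clock: 14.53
tool_pos: [563.5, 184.2, 105.5]
ee_rot: [-0.009, 0.076, 0.997, -0.007]
wrist_force: [-2.0, -0.7, 8.4]
finger_gap: 0.0
```

```bash
python3 s.py
```

```text
clk 14.5333 [563.5 184.2 105.5] yaw -8.72 jig uv 0.2 184.8 F [-2.  -0.7  8.4] T [-0.05  0.9  -0.01]
```

Force is 8.4 N, about the expected peak. I carry on in small steps.

jog_arm --plan '[[[0.02,0.08,-0.2],0,1],[[0.03,0.15,-0.4],0,1],[[0.04,0.2,-0.6],0,1],[[0.04,0.2,-0.6],0,1]]'

```text
clock: 14.87
tool_pos: [564.0, 186.7, 99.9]
ee_rot: [-0.009, 0.076, 0.997, -0.006]
wrist_force: [-1.7, 1.0, 5.7]
finger_gap: 0.1
```

```bash
python3 s.py
```

```text
clk 14.8667 [564.  186.7  99.9] yaw -8.71 jig uv 0.3 187.3 F [-1.7  1.   5.7] T [0.4  0.81 0.04]
```

jog_arm --plan '[[[0.01,0.06,-0.2],0,1],[[0.02,0.1,-0.4],0,1],[[0.02,0.1,-0.4],0,1]]'

```text
clock: 15.12
tool_pos: [564.2, 187.8, 95.6]
ee_rot: [-0.009, 0.076, 0.997, -0.006]
wrist_force: [-0.1, 0.3, 1.2]
finger_gap: -0.2
```

```bash
python3 s.py
```

```text
clk 15.1167 [564.2 187.8  95.6] yaw -8.71 jig uv 0.3 188.5 F [-0.1  0.3  1.2] T [0.21 0.03 0.03]
```

jog_arm --plan '[[[0.0,0.03,-0.15],0,1],[[0.01,0.05,-0.25],0,1],[[0.01,0.05,-0.25],0,1]]'

```text
clock: 15.37
tool_pos: [564.0, 188.2, 92.6]
ee_rot: [-0.009, 0.076, 0.997, -0.007]
wrist_force: [-0.2, 0.2, -0.5]
finger_gap: -0.0
```

```bash
python3 s.py
```

```text
clk 15.3667 [564.  188.2  92.6] yaw -8.73 jig uv 0.1 188.8 F [-0.2  0.2 -0.5] T [ 0.02 -0.07 -0.01]
```

The force has vanished, so the handle has snapped through. I retreat upward and check.

jog_arm --plan '[[[0,0,3],0,1],[[0,0,7],0,1],[[0,0,11],0,1],[[0,0,14],0,1],[[0,0,15],0,1]]'

```text
clock: 15.78
tool_pos: [566.1, 188.8, 248.2]
ee_rot: [-0.006, 0.076, 0.997, -0.005]
wrist_force: [1.3, 1.2, 0.2]
finger_gap: -0.1
```

jog_arm --plan '[[[-2,-3,1],0,1],[[-4,-6,2],0,1],[[-4,-6,2],0,1],[[-4,-6,2],0,1]]'

```text
clock: 16.12
tool_pos: [525.5, 127.8, 269.3]
ee_rot: [-0.005, 0.076, 0.997, -0.004]
wrist_force: [-0.0, -0.2, 0.3]
finger_gap: 0.1
```

```bash
python3 s.py; python3 - <<'E'
from h import *
im,D=vision.grab_frame('scene');P=vision.camera_params('scene');C=cloud('scene',D,P)
X,Y,Z=C[...,0],C[...,1],C[...,2];a=np.radians(-8.75);o=(535.2,1.6);u=(X-o[0])*np.cos(a)+(Y-o[1])*np.sin(a);v=-(X-o[0])*np.sin(a)+(Y-o[1])*np.cos(a)
for lo in range(120,250,15):
    m=(v>lo)&(v<lo+15)&(abs(u)<20)&(Z>40)&(Z<150)&(D>0)
    if m.sum()>3: print('handle v',lo,m.sum(),np.percentile(Z[m],[50,95]).round(1))
cv2.imwrite('pics/sc3.png',cv2.resize(im[120:280,230:440],None,fx=3.5,fy=3.5,interpolation=cv2.INTER_CUBIC))
n='wrist';P=vision.camera_params(n);w,D=vision.grab_frame(n);cv2.imwrite('pics/w7.png',w);np.savez('w7.npz',im=w,D=D,T=P['cam_to_world'])
for t in ['jar','cup','thread_cone']:
    vision.grab_frame('top') if t=='jar' else 0
    r=vision.find_in('top',t);print(t,[(x['uv'],x['confidence']) for x in r[:1]])
E
```

```text
clk 16.1167 [525.5 127.8 269.3] yaw -8.77 jig uv -28.7 123.2 F [-0.  -0.2  0.3] T [ 0.09 -0.11  0.01]
handle v 120 43 [71.8 76.4]
handle v 135 29 [74.7 77.4]
handle v 150 24 [78.3 81.8]
handle v 165 44 [84.5 86.9]
handle v 180 46 [87.3 90.7]
handle v 195 43 [90.3 94.3]
handle v 210 46 [93.4 96.2]
handle v 225 32 [96.4 98.5]
jar [([238.7, 156.4], 0.62)]
cup [([171.1, 146.6], 0.95)]
thread_cone []
```

View pics/sc3.png

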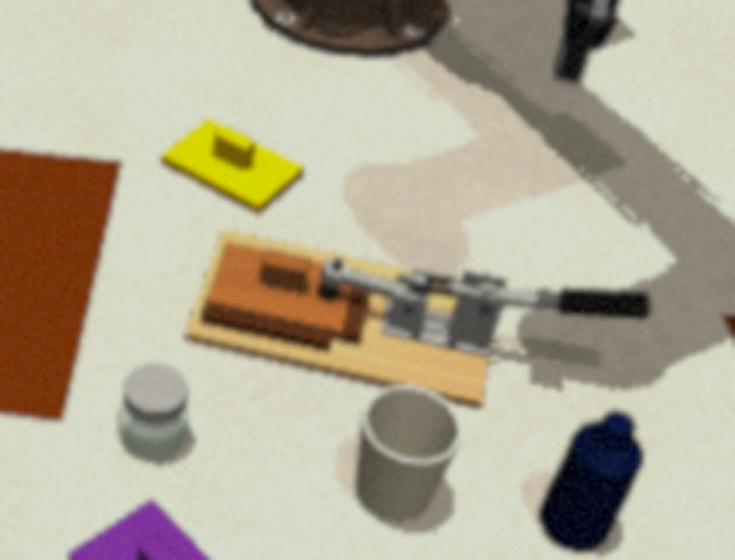

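The handle is near level (grip at (605,302)), the pad presses on the lid at (330,285), the lid is still in the corner and the bystanders look unchanged. I hand the job in.

```bash
python3 -c "
from h import *
print(order.job_done(),arm.sense()['clock'])"
```

```text
the job is handed in; nothing more can be done
the job is handed in; nothing more can be done
```

I picked the brown lid off the mat by its bar grip, pressed it into the corner of the jig with about 6 N on each stop, and let it go. Then I pushed the clamp handle over its over-center point with the shut fingers and handed the job in; no verdict is reported. The arm's clock read about 16 s just before.

- **Lid placement:** after release, the wrist picture showed a gap of at most about 0.5 mm at the long stop. No gap was measured or seen at the end stop, and the edges were parallel to the stops. I did not measure the gap again after clamping; the last scene picture shows the lid still in the corner.
- **Clamp:** the push peaked at about 8.6 N, then faded to nothing as the handle snapped through. It now sits about 0.2 rad above level with the pad on the lid and the robot clear. I had no direct reading of the pad's force on the lid.
- **Bystanders:** the thread cone, cup and jar look unmoved in the last scene picture. The detector found the cup and jar within about 2 pixels of their first positions. It missed the thread cone in the last top view, so for the cone I rely on the picture alone.

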